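Make up a wound-care kit and a blood-glucose kit

ROBOT

A 6-joint arm with a two-finger parallel gripper is mounted at the origin on a cart in front of the work surface, level with it; the furniture and walls round the work are solid. World frame = base frame: x ahead of the robot, y to its left, z up, the work surface at z = 0. Lengths are in m, angles in rad, forces in N, time in s.
With the tool pointing down it reaches from about 0.25 to 0.775 m from the base axis. Payload 4 kg.
Tool frame: the origin (TCP) lies midway between the tips of the shut fingers; the grasp point (between the pads) lies 19 mm behind it (robot.hold_point_z is the distance from the TCP to the grasp point, in m); z points along the fingers, y is the line along which they close (so a half turn about z gives the same grasp; the last joint's range is limited). The gripper opens to 94 mm and grips with 3 to 60 N. Pads are 16 mm wide; open, the fingers measure 119 mm over their backs; the gripper's body (75 mm by 177 mm) begins 78 mm behind the grasp point.
Start: joints at [-1.415, 0.087, 1.371, -0, 1.684, -0.103], TCP at [0.141, -0.532, 0.178] pointing down, gripper open.
Joint ranges: [-3.1, 3.1], [-0.76, 2.03], [0.27, 2.55], [-1.08, 4.22], [0.17, 2.65], [-2.57, 2.57]. Speed limits (rad/s): [2.79, 2.79, 3.14, 3.14, 3.14, 3.14].

INTERFACE

Orientations are given as [roll, pitch, yaw] about the fixed x, y, z axes, in that order (R = Rz(yaw) Ry(pitch) Rx(roll)).
In Python, from bench import readout, imaging, robot gives the robot as it stands.
- The arm moves only by the tool carry_out, never from a script. Its argument "motion" is text: rows parted by semicolons, each of 7 numbers parted by spaces: the shift along the tool's x, y, z each as a share of 200 mm, from -1 to 1, then the turn, a rotation vector about the tool's x, y, z each as a share of 120 degrees, from -1 to 1, then the opening, from 0 (shut) to 1 (fully open). A call has 1 to 12 rows; each row shifts and turns the commanded pose from where the row before left it, along the tool's axes as they then stand; what a row does not reach is not made up. A row lasts 1/8 s, in which the tool goes at most 62.5 mm and 10.7 degrees, less where a joint would pass 70% of its speed; a pose out of reach is approached as far as the arm can. A call with a number of a shift or a turn outside -1 to 1 is refused whole. A call with a gripper value outside its range is refused whole. The fingers move at their own pace and stop on an object; the grip force is fixed at half the most. Time passes only in rows, so rows that do not move let the fingers close. It gives the time, the measured TCP pose, the force, the opening and the grip force at its end, in the units of the state.
- readout.get_obs(): the state, without advancing time (a new reading comes with each control period).
- imaging.snapshot(name): name is "scene" or "top"; returns a dict with "pixels" (400x640x3 uint8, red, green, blue), "fx", "fy", "cx", "cy" (pixels), "R" (3x3) and "t" (3): a world point X has camera coordinates R X + t. Camera axes: x right, y down, z forward; pixel columns grow to the right and rows downward; lengths in m; the calibration is good to about 2 mm. A picture is of the moment at which its call begins. There is no depth.
- robot.close_job(): hands the job in; it is judged then, once.
The state is a dict: "time": time; "joint_positions": joint angles; "qvel": joint speeds; "joint_torque": joint torques, N m; "tool_pos": TCP position; "ee_rot": TCP orientation; "wrist_force": force on the tool from outside, world axes, zero at the start; "wrist_torque": the same for the moment, N m; "width": finger opening in m; "finger_force": force on a finger pad.
Only numpy, scipy, OpenCV 4.12 (cv2) and the standard library are available. Lean on these libraries where they do the work, as an engineer would, in place of code of your own. Each camera call takes 0.05 s, during which the arm holds its last target. There are 200 camera calls.

TASK

Make up two kits from the stock in the middle of the trolley. Wound kit: stand the three bottles upright in the long steel carrier in their order of use, white saline nearest the sliding stop, brown iodine in the middle and small lotion bottle nearest the fixed end wall, then push the stop up snug so that they stand close together against the end wall and cannot tip over on the way. Glucose kit: lay the meter flat, face up, and stand the test strip tube upright on the floor of the shallow instrument tray beside the wipes carton; never let a bottle fall over, and leave the specimen cup standing where it is.

Things in the scene. Friction and masses are not known exactly. Their poses are not given: they have to be found in the camera images.
- saline: Saline bottle, white with white screw cap and a grey-blue label: round, 44 mm diameter, 146 mm tall, 0.2 kg; cap 29 mm diameter from 122 to 146 mm, narrowing shoulder from about 116 mm. Origin: centre of its underside; z up. Loose, stands in the stock.
- iodine: Iodine bottle, brown with white screw cap: round, 44 mm diameter, 118 mm tall, 0.17 kg; cap 33 mm diameter from 92 to 118 mm. Origin: centre of its underside; z up. Loose, stands in the stock.
- lotion: Small white lotion bottle with a lilac label and white cap: round, 37 mm diameter, 102 mm tall, 0.13 kg; cap 30 mm diameter from 80 to 102 mm. Origin: centre of its underside; z up. Loose, stands in the stock.
- meter: Dark blue glucose meter lying flat, face (screen) up: 80 mm along its x, 55 mm along its y, 19 mm high, rounded. Origin: centre of its underside; z up out of the screen. Loose, lies in the stock.
- strips: Test strip tube, white with a blue push cap: round, 24 mm diameter with a 26 mm cap from 34 to 44 mm, 44 mm tall, 18 g. Origin: centre of its underside; z up. Loose, stands in the stock.
- sample_cup: Specimen cup with a white screw lid: 62 mm diameter, 64 mm tall; filled for the lab, stays where it is among the stock. Origin: centre of its underside.
- carrier: Bottle carrier: straight steel channel, 252 mm along x, 71 mm along y, fixed to the trolley. Origin: centre of its underside; x runs lengthwise from the sliding stop to the fixed end wall, away from the robot. Floor 7 mm above the trolley top; 64 mm wide inside between side rails 42 mm high. Inner face of the end wall (95 mm high) at x = +122 mm.
- stop (a joint): Slide of the carrier's end stop, m, growing along the carrier's x towards the end wall, 0 to 0.08. Clear length between stop face and end wall = 0.172 m minus this; it starts at 0 to 0.008. About 1.5 N friction; it stays where left. The face is 58 mm wide and reaches 90 mm above the trolley top. The three bottles in line take up 125 mm.
- stop_lug (a point): Point in the stop's black pinch lug, 83 mm above the trolley top, 48 mm behind the pushing face (away from the end wall), moving with it. The lug is an upright tab 30 mm along the carrier's x, 14 mm across, its top 12.5 mm above this point; free on all sides above the rails. Axes as the carrier's.
- tray: Shallow pale-grey instrument tray with rounded corners, 188 mm along x, 288 mm along y, rim 28 mm high, fixed. Origin: centre of its underside; its y axis points roughly away from the robot. The flat floor, about 6 mm above the trolley top, spans +-60 mm in x and +-100 mm in y. A carton of wipes 34 mm high is fixed in it at x -31 to +31, y +63 to +103 mm.
There are look-alikes about, which are no part of the job. What is shaped like the saline but orange or red is not meant.

How it is judged:
At the end, for the whole second after the job is handed in: Saline, iodine, lotion stand upright (0.12 rad) on the carrier floor in that order from the stop, lotion at the end wall; clear length under 133 mm (8 mm slack); meter flat, face up, and strip tube upright (0.15 rad) on the tray floor; all at rest; specimen cup within 20 mm of its place (x of lotion in the frame of carrier above 0.089 m and x of iodine in the frame of carrier between 0.049 and 0.087 m and x of saline in the frame of carrier between 0.007 and 0.047 m and y of lotion in the frame of carrier between -0.02 and 0.02 m and y of iodine in the frame of carrier between -0.02 and 0.02 m and y of saline in the frame of carrier between -0.02 and 0.02 m and height (world z) of each of lotion, iodine, saline below 0.014 m and angle between each of lotion, iodine, saline's own z axis and vertical below 0.12 rad and value of joint stop above 0.0395 m and x of meter in the frame of tray between -0.07 and 0.07 m and y of meter in the frame of tray between -0.115 and 0.115 m and x of strips in the frame of tray between -0.075 and 0.075 m and y of strips in the frame of tray between -0.12 and 0.12 m and height (world z) of each of meter, strips below 0.016 m and angle between each of meter, strips's own z axis and vertical below 0.15 rad and linear speed of each of saline, iodine, lotion, meter, strips below 0.02 m/s); the robot touches nothing.
It fails at once if the specimen cup was pushed away or tilted (distance of sample_cup from where it was at the start of the episode above 0.02 m or angle between sample_cup's own z axis and vertical above 0.35 rad).
It fails at once if a bottle fell over (angle between any of saline, iodine, lotion's own z axis and vertical above 0.8 rad).
It also fails if it takes over 144 s, if anything falls off the work surface, if the arm or the gripper's body presses on something with over 40 N, if the wrist force passes 120 N, or if a joint passes its speed limit or range.

## Working session

There is one attempt and no reset: what is moved stays moved. The work goes in short steps, Python scripts to look and compute and a tool call to move; the robot and the scene stay as the last step left them, time stands still between calls to the robot, and variables do not carry over. Pictures are saved under pics/ and viewed, at most 14 in all, crops included, and the job is handed in when it is done.

Besides the shell and the picture viewer there is one more tool, called after ">>>" as a command line: name --argument value ..., lists and objects as JSON in quotes. carry_out: Moves the arm, as the interface text tells. Its arguments: {"type":"object","properties":{"motion":{"type":"string"}},"required":["motion"]}

```bash
mkdir -p pics; python3 - <<'E'
from bench import readout, imaging, robot
import cv2
o=readout.get_obs();print({k:(o[k]) for k in("time","tool_pos","ee_rot","width","wrist_force")},robot.hold_point_z)
for n in("scene","top"):
    s=imaging.snapshot(n);cv2.imwrite(f"pics/{n}0.png",s["pixels"][:,:,::-1]);print(s["fx"],s["fy"],s["cx"],s["cy"],s["R"],s["t"])
E
```

```text
{'time': 0.0, 'tool_pos': array([ 0.14062946, -0.53108206,  0.17717973]), 'ee_rot': array([-3.13935259e+00, -1.83579553e-04,  2.58773977e-01]), 'width': 0.0936591511253248, 'wrist_force': array([ 0.12424793, -0.57888825, -0.40963092])} 0.0188
488.6596688853128 488.6596688853128 322.61501149295077 191.22988246602586 [[-0.90080353 -0.4338648  -0.0177293 ]
 [-0.28905227  0.62960768 -0.72114003]
 [ 0.32403978 -0.6444808  -0.69256243]] [0.47854182 0.18067975 1.28933342]
515.6416393857171 515.6416393857171 324.10366346081656 204.0741228985744 [[-9.71185090e-03 -9.99952279e-01 -1.05834677e-03]
 [-9.95684949e-01  9.76807684e-03 -9.22825399e-02]
 [ 9.22884741e-02  1.57545681e-04 -9.95732300e-01]] [0.04209245 0.49463497 1.42307648]
```

View pics/scene0.png

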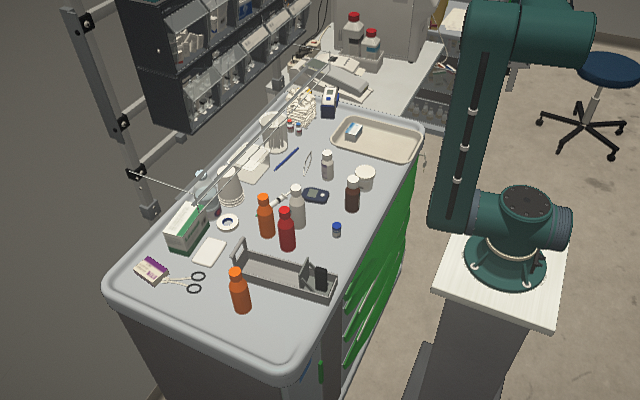

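View pics/top0.png

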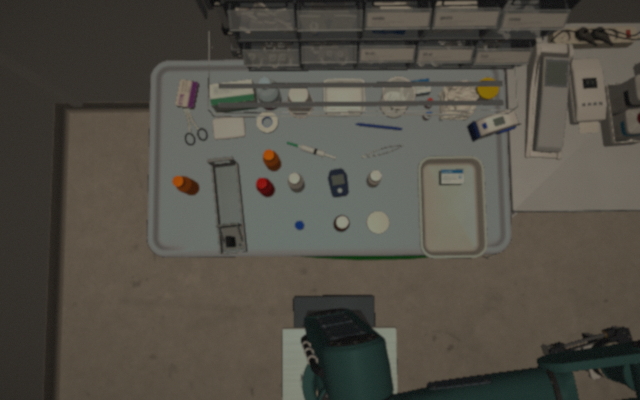

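Candidates in the top view:
- **Saline:** white bottle (296,181). Look-alikes are red (265,186) and orange (272,158) and (185,184).
- **Iodine:** brown bottle with white cap (342,223).
- **Lotion:** (375,177).
- **Meter:** (338,181). A look-alike box is at (493,125).
- **Strips:** blue cap (299,225). Small tubes at the back around (428,110) look similar.
- **Specimen cup:** (377,222), to be left alone.

I'll check these in close crops.

```bash
python3 - <<'E'
import cv2
a=cv2.imread("pics/scene0.png")[120:320,220:420];cv2.imwrite("pics/c1.png",cv2.resize(a,(600,600),interpolation=cv2.INTER_CUBIC))
a=cv2.imread("pics/top0.png")[145:265,200:400];cv2.imwrite("pics/c2.png",cv2.convertScaleAbs(cv2.resize(a,(800,480),interpolation=cv2.INTER_CUBIC),alpha=1.5))
E
```

```text
(no output)
```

View pics/c1.png

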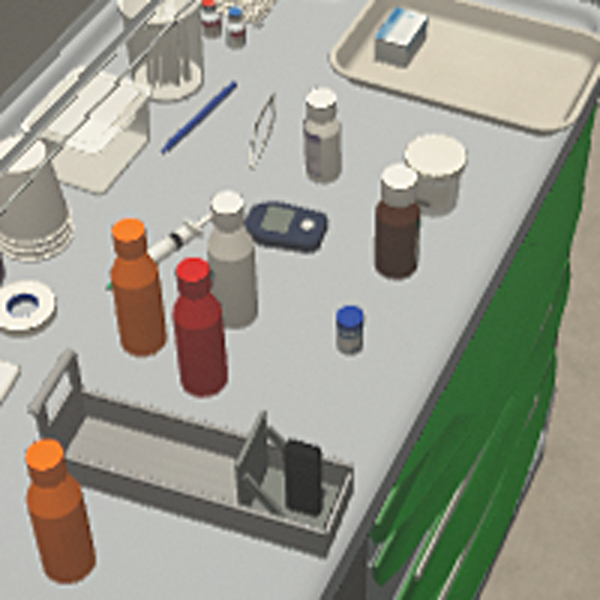

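View pics/c2.png

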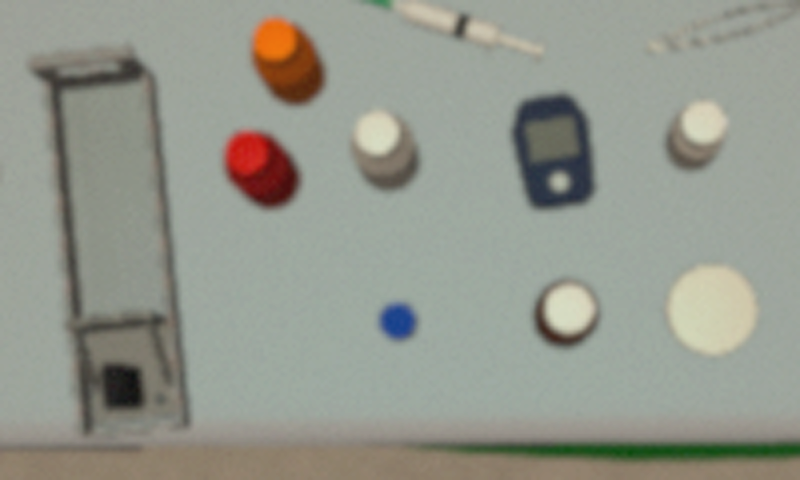

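The crops confirm the choices. Saline is white with a grey label, in c2 at (379,132). Iodine is (569,307), lotion (705,122), strips (398,321), meter (553,152) and cup (712,309). The carrier is at left with its lug top at (123,386).

```bash
cat > h.py <<'E'
import numpy as np
from bench import readout, imaging, robot
def ray(s,u,v,z):
    R=np.array(s["R"]);c=-R.T@np.array(s["t"]);d=R.T@np.array([(u-s["cx"])/s["fx"],(v-s["cy"])/s["fy"],1]);return (c+d*(z-c[2])/d[2]).round(4)
E
python3 - <<'E'
from h import *
T=imaging.snapshot("top");S=imaging.snapshot("scene")
t=lambda x,y,z:ray(T,x/4+199.6,y/4+144.6,z)[:2]
s=lambda x,y,z:ray(S,x/3+219.7,y/3+119.7,z)[:2]
for n,a,b,z in[("saline",(379,132),(229,203),.146),("iodine",(569,307),(400,179),.118),("lotion",(705,122),(321,98),.102),("strips",(398,321),(350,316),.044),("cup",(712,309),(436,155),.064),("red",(249,153),(193,270),.146),("orange",(276,42),(130,232),.146),("meter",(553,152),(288,224),.014),("lugtop",(123,386),(303,450),.0955)]:
    print(n,t(*a,z),s(*b,z))
print("meterdir",t(560,182,.019),t(552,138,.019))
for p in[(50,85),(85,433),(152,70),(188,427)]:print("rail",t(*p,.042))
print("stop top",t(75,325,.09),t(165,318,.09), "end",t(35,62,.095),t(132,50,.095))
for p in[(421,250),(484,250),(484,163),(421,163)]:print("tray",ray(T,*p,.028))
E
```

```text
saline [0.5529 0.1132] [0.5502 0.1166]
iodine [ 0.4405 -0.0086] [ 0.4371 -0.0033]
lotion [ 0.5638 -0.1013] [ 0.5623 -0.0968]
strips [0.4363 0.1066] [0.436  0.1097]
cup [ 0.4413 -0.1075] [ 0.4405 -0.1054]
red [0.5401 0.197 ] [0.5392 0.2018]
orange [0.6123 0.1796] [0.611  0.1846]
meter [ 0.5565 -0.0023] [ 0.5546 -0.0014]
lugtop [0.3924 0.2862] [0.3912 0.2974]
meterdir [ 0.5345 -0.0068] [ 0.5658 -0.0015]
rail [0.6033 0.3483]
rail [0.3616 0.3218]
rail [0.6132 0.2773]
rail [0.3651 0.2512]
stop top [0.4333 0.3195] [0.4374 0.2596] end [0.61  0.347] [0.6175 0.2819]
tray [ 0.3641 -0.23    0.028 ]
tray [ 0.3624 -0.4045  0.028 ]
tray [ 0.6062 -0.4138  0.028 ]
tray [ 0.608  -0.2366  0.028 ]
```

>>> carry_out --motion "0 0 -0.15 0 0 0.0618 0.75; 0 0 -0.15 0 0 0.0618 0.75; 0.211 -0.216 0 0 0 0 0.75; 0.211 -0.216 0 0 0 0 0.75; 0.211 -0.216 0 0 0 0 0.75; 0.211 -0.216 0 0 0 0 0.75; 0.211 -0.216 0 0 0 0 0.75; 0.211 -0.216 0 0 0 0 0.75; 0.211 -0.216 0 0 0 0 0.75; 0.211 -0.216 0 0 0 0 0.75; 0.211 -0.216 0 0 0 0 0.75; 0.211 -0.216 0 0 0 0 0.75"

```text
time: 1.7
tool_pos: [0.5639, -0.0981, 0.2382]
ee_rot: [3.141, 0.0, 0.0]
wrist_force: [0.6, -0.7, 0.4]
width: 0.0704
finger_force: 0.0
```

>>> carry_out --motion "0 0 0.2 0 0 0 0.75; 0 0 0.2 0 0 0 0.75; 0 0 0.2 0 0 0 0.75; 0 0 0.2 0 0 0 0.75; 0 0 0.125 0 0 0 0.75; 0 0 0.05 0 0 0 0.75; 0 0 0 0 0 0 0.75; 0 0 0 0 0 0 0; 0 0 0 0 0 0 0; 0 0 0 0 0 0 0; 0 0 0 0 0 0 0; 0 0 0 0 0 0 0"

```text
time: 3.2
tool_pos: [0.5629, -0.1, 0.0436]
ee_rot: [3.141, -0.0, -0.0]
wrist_force: [-0.1, -0.4, 1.0]
width: 0.0301
finger_force: 28.9
```

```bash
python3 - <<'E'
from h import *
import cv2
T=imaging.snapshot("top")["pixels"][130:230,300:440,::-1];S=imaging.snapshot("scene")["pixels"][120:220,280:400,::-1]
c=np.hstack([cv2.resize(T,(420,300)),cv2.resize(S,(360,300))]);cv2.imwrite("pics/g1.png",cv2.convertScaleAbs(c,alpha=1.3))
E
```

```text
(no output)
```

View pics/g1.png

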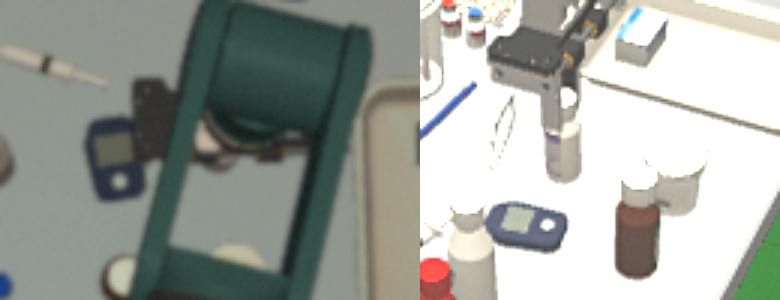

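>>> carry_out --motion "0 0 -0.05 0 0 0 0; 0 0 -0.1 0 0 0 0; 0 0 -0.2 0 0 0 0; 0 0 -0.2 0 0 0 0; 0 0 -0.2 0 0 0 0; 0 0 -0.2 0 0 0 0"

```text
time: 4.05
tool_pos: [0.5625, -0.0995, 0.2349]
ee_rot: [-3.141, 0.0, 0.0]
wrist_force: [0.5, -1.4, -1.8]
width: 0.0298
finger_force: 28.8
```

```bash
python3 - <<'E'
from h import *
import cv2
S=imaging.snapshot("scene")["pixels"][50:200,250:410,::-1]
cv2.imwrite("pics/g2.png",cv2.resize(S,(640,600),interpolation=cv2.INTER_CUBIC))
E
```

```text
(no output)
```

View pics/g2.png

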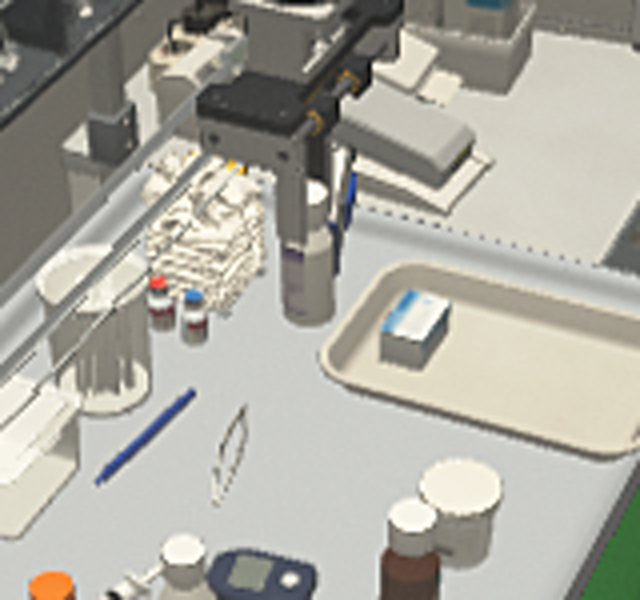

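```bash
python3 - <<'E'
from h import *
S=imaging.snapshot("scene")
print(ray(S,316/4+249.9,190/4+49.9,.293),ray(S,308/4+249.9,317/4+49.9,.191), ray(S,312/4+249.9,240/4+49.9,.253))
R,t=np.array(S["R"]),np.array(S["t"])
for z in(.293,.191):
    p=R@np.array([.5625,-.0995,z])+t;u=S["fx"]*p[0]/p[2]+S["cx"];v=S["fy"]*p[1]/p[2]+S["cy"];print((u-249.9)*4,(v-49.9)*4)
c=np.array([.4885,.300]);a=.107
for x in(.099,.066,.024):print(c+x*np.array([np.cos(a),np.sin(a)]))
E
```

```text
[ 0.5559 -0.1026  0.293 ] [ 0.559  -0.0938  0.191 ] [ 0.5583 -0.1003  0.253 ]
305.25381809505063 190.0986190944977
307.0479295709473 311.4294869119676
[0.58693381 0.3105728 ]
[0.55412254 0.30704853]
[0.51236274 0.3025631 ]
```

>>> carry_out --motion "0.0136 -0.1 0 0 0 0 0; 0.0136 -0.2 0 0 0 0 0; 0.0136 -0.25 0 0 0 0 0; 0.0136 -0.25 0 0 0 0 0; 0.0136 -0.25 0 0 0 0 0; 0.0136 -0.25 0 0 0 0 0; 0.0136 -0.25 0 0 0 0 0; 0.0136 -0.25 0 0 0 0 0; 0.0136 -0.15 0 0 0 0 0; 0 -0.1 0 0 0 0 0; 0 0 0 0 0 0 0"

```text
time: 5.52
tool_pos: [0.586, 0.3115, 0.2311]
ee_rot: [3.14, 0.004, 0.002]
wrist_force: [0.4, -0.5, -1.7]
width: 0.03
finger_force: 28.8
```

```bash
python3 - <<'E'
from h import *
import cv2
S=imaging.snapshot("scene")["pixels"][180:300,210:350,::-1]
cv2.imwrite("pics/g3.png",cv2.resize(S,(700,600),interpolation=cv2.INTER_CUBIC))
E
```

>>> carry_out --motion "0 0 0.15 0 0 0 0; 0 0 0.2 0 0 0 0; 0 0 0.2 0 0 0 0; 0 0 0.15 0 0 0 0; 0 0 0.1 0 0 0 0; 0 0 0.06 0 0 0 0; 0 0 0.03 0 0 0 0; 0 0 0 0 0 0 0"

```text
time: 6.58
tool_pos: [0.5877, 0.3103, 0.0559]
ee_rot: [-3.141, -0.001, -0.0]
wrist_force: [-0.3, 0.7, -1.4]
width: 0.0302
finger_force: 28.8
```

>>> carry_out --motion "0 0 0.015 0 0 0 0; 0 0 0.006 0 0 0 0; 0 0 0 0 0 0 0; 0 0 0 0 0 0 0"

```text
time: 7.08
tool_pos: [0.5874, 0.3104, 0.0513]
ee_rot: [-3.142, -0.0, 0.0]
wrist_force: [0.4, 0.7, -0.5]
width: 0.0306
finger_force: 28.8
```

Release, rise, and head toward the iodine, stopping halfway to view.

>>> carry_out --motion "0 0 0 0 0 0 0.4; 0 0 0 0 0 0 0.55; 0 0 0 0 0 0 0.6; 0 0 -0.05 0 0 0 0.6; 0 0 -0.15 0 0 0 0.75; 0 0 -0.25 0 0 0 0.75; 0 0 -0.25 0 0 0 0.75; 0 0 -0.2 0 0 0 0.75; -0.15 0.25 0 0 0 0 0.75; -0.15 0.25 0 0 0 0 0.75; -0.15 0.25 0 0 0 0 0.75; -0.15 0.25 0 0 0 0 0.75"

```text
time: 8.57
tool_pos: [0.4663, 0.1089, 0.2322]
ee_rot: [3.141, -0.002, 0.0]
wrist_force: [1.3, -1.4, -0.2]
width: 0.0708
finger_force: 0.0
```

```bash
python3 - <<'E'
from h import *
import cv2
S=imaging.snapshot("scene")["pixels"][150:310,210:370,::-1];T=imaging.snapshot("top")["pixels"][145:265,200:320,::-1]
cv2.imwrite("pics/g4.png",np.hstack([cv2.resize(S,(400,400)),cv2.convertScaleAbs(cv2.resize(T,(400,400)),alpha=1.4)]))
E
```

```text
(no output)
```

View pics/g4.png

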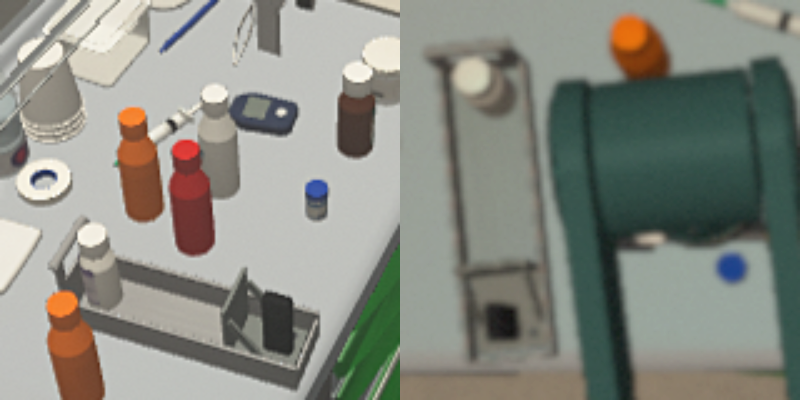

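>>> carry_out --motion "-0.045 0.19 0 0 0 0 0.75; -0.045 0.19 0 0 0 0 0.75; -0.045 0.195 0 0 0 0 0.75; 0 0 0.1 0 0 0 0.75; 0 0 0.2 0 0 0 0.75; 0 0 0.2 0 0 0 0.75; 0 0 0.2 0 0 0 0.75; 0 0 0.12 0 0 0 0.75; 0 0 0.05 0 0 0 0.75; 0 0 0.025 0 0 0 0.75; 0 0 0 0 0 0 0.75"

```text
time: 10.05
tool_pos: [0.4411, -0.0047, 0.0531]
ee_rot: [3.141, -0.002, 0.0]
wrist_force: [0.4, 0.1, -0.5]
width: 0.0705
finger_force: 0.0
```

>>> carry_out --motion "0 0 0 0 0 0 0; 0 0 0 0 0 0 0; 0 0 0 0 0 0 0; 0 0 0 0 0 0 0"

```text
time: 10.55
tool_pos: [0.4405, -0.0052, 0.0525]
ee_rot: [3.141, -0.001, -0.0]
wrist_force: [0.4, -0.8, 0.8]
width: 0.0357
finger_force: 28.9
```

```bash
python3 - <<'E'
from h import *
T=imaging.snapshot("top");l=ray(T,221.9,168.1,.109)[:2];c=np.array([.4885,.300]);a=.107;d=l-c
print(l,d@[np.cos(a),np.sin(a)],d@[-np.sin(a),np.cos(a)])
E
```

```text
[0.5856 0.3076] 0.09735633034077759 -0.0028133507739687286
```

>>> carry_out --motion "0 0 -0.08 0 0 0 0; 0 0 -0.2 0 0 0 0; 0 0 -0.25 0 0 0 0; 0 0 -0.25 0 0 0 0; 0 0 -0.135 0 0 0 0; 0.07 -0.12 0 0 0 0 0; 0.07 -0.24 0 0 0 0 0; 0.07 -0.25 0 0 0 0 0; 0.07 -0.25 0 0 0 0 0; 0.07 -0.25 0 0 0 0 0; 0.07 -0.24 0 0 0 0 0; 0.07 -0.2 0 0 0 0 0"

```text
time: 12.1
tool_pos: [0.5381, 0.3075, 0.2354]
ee_rot: [-3.141, 0.001, 0.001]
wrist_force: [0.7, -0.9, -2.0]
width: 0.0354
finger_force: 28.8
```

>>> carry_out --motion "0 0 0.15 0 0 0 0; 0 0 0.2 0 0 0 0; 0 0 0.2 0 0 0 0; 0 0 0.15 0 0 0 0; 0 0 0.1 0 0 0 0; 0 0 0.04 0 0 0 0; 0 0 0 0 0 0 0"

```text
time: 12.98
tool_pos: [0.5381, 0.3053, 0.0671]
ee_rot: [3.141, 0.001, -0.0]
wrist_force: [-0.1, 0.7, -1.2]
width: 0.0356
finger_force: 28.9
```

>>> carry_out --motion "0 0 0.02 0 0 0 0; 0 0 0.014 0 0 0 0; 0 0 0 0 0 0 0; 0 0 0 0 0 0 0.4; 0 0 0 0 0 0 0.55; 0 0 0 0 0 0 0.6; 0 0 -0.08 0 0 0 0.65; 0 0 -0.2 0 0 0 0.75; 0 0 -0.25 0 0 0 0.75; 0 0 -0.25 0 0 0 0.75; 0 0 -0.15 0 0 0 0.75"

```text
time: 14.35
tool_pos: [0.5391, 0.3057, 0.2519]
ee_rot: [-3.139, -0.006, -0.0]
wrist_force: [0.1, -0.2, 0.3]
width: 0.0705
finger_force: 0.0
```

>>> carry_out --motion "0.015 0.2 0 0 0 0 0.75; 0.015 0.25 0 0 0 0 0.75; 0.015 0.25 0 0 0 0 0.75; 0.015 0.15 0 0 0 0 0.75; 0 0.1 0 0 0 0 0.75; 0 0 0 0 0 0 0.75"

```text
time: 15.1
tool_pos: [0.5504, 0.1146, 0.2473]
ee_rot: [-3.141, -0.001, -0.002]
wrist_force: [0.2, 0.1, -0.6]
width: 0.0705
finger_force: 0.0
```

>>> carry_out --motion "0 0 0.1 0 0 0 0.75; 0 0 0.2 0 0 0 0.75; 0 0 0.2 0 0 0 0.75; 0 0 0.2 0 0 0 0.75; 0 0 0.1 0 0 0 0.75; 0 0 0.08 0 0 0 0.75; 0 0 0.02 0 0 0 0.75; 0 0 0 0 0 0 0; 0 0 0 0 0 0 0; 0 0 0 0 0 0 0; 0 0 0 0 0 0 0; 0 0 0 0 0 0 0"

```text
time: 16.6
tool_pos: [0.5508, 0.115, 0.067]
ee_rot: [3.141, -0.001, -0.0]
wrist_force: [1.2, -1.2, 1.7]
width: 0.0376
finger_force: 29.1
```

>>> carry_out --motion "0 0 -0.08 0 0 0 0; 0 0 -0.2 0 0 0 0; 0 0 -0.25 0 0 0 0; 0 0 -0.25 0 0 0 0; 0 0 -0.2 0 0 0 0; 0 0 0 0 0 0 0"

```text
time: 17.35
tool_pos: [0.552, 0.1156, 0.2672]
ee_rot: [-3.14, -0.009, 0.0]
wrist_force: [0.3, 0.0, -1.8]
width: 0.0375
finger_force: 28.8
```

```bash
python3 - <<'E'
from h import *
import cv2
S=imaging.snapshot("scene")["pixels"][150:310,210:370,::-1];T=imaging.snapshot("top")["pixels"][145:265,200:320,::-1]
cv2.imwrite("pics/g5.png",np.hstack([cv2.resize(S,(400,400)),cv2.convertScaleAbs(cv2.resize(T,(400,400)),alpha=1.4)]))
E
```

```text
(no output)
```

View pics/g5.png

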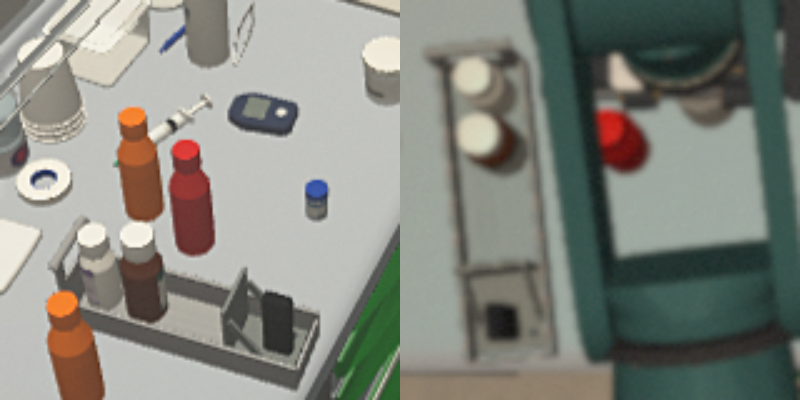

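Lotion and iodine stand upright in the carrier; in the top half their caps are at (474,78) and (482,135). Saline is next.

>>> carry_out --motion "-0.05 -0.1 0 0 0 0 0; -0.07 -0.2 0 0 0 0 0; -0.07 -0.25 0 0 0 0 0; -0.07 -0.25 0 0 0 0 0; -0.045 -0.12 0 0 0 0 0; 0 0 0 0 0 0 0; 0 0 0.2 0 0 0 0; 0 0 0.25 0 0 0 0; 0 0 0.2 0 0 0 0; 0 0 0.15 0 0 0 0; 0 0 0.1 0 0 0 0; 0 0 0 0 0 0 0"

```text
time: 18.95
tool_pos: [0.487, 0.2968, 0.0782]
ee_rot: [3.137, 0.007, -0.002]
wrist_force: [-0.4, 0.0, -1.0]
width: 0.0376
finger_force: 28.8
```

>>> carry_out --motion "0 -0.015 0 0 0 0 0; 0 0 0 0 0 0 0; 0 0 0.01 0 0 0 0; 0 0 0 0 0 0 0"

```text
time: 19.45
tool_pos: [0.4894, 0.3023, 0.0806]
ee_rot: [-3.142, -0.0, -0.0]
wrist_force: [-0.5, -0.3, -1.7]
width: 0.0374
finger_force: 28.8
```

>>> carry_out --motion "0 0.01 0 0 0 0 0; 0 0 0.02 0 0 0 0; 0 0 0.01 0 0 0 0; 0 0 0 0 0 0 0; 0 0 0 0 0 0 0"

```text
time: 20.08
tool_pos: [0.4892, 0.3002, 0.0742]
ee_rot: [3.141, 0.0, -0.0]
wrist_force: [-0.7, -0.6, -1.3]
width: 0.0379
finger_force: 28.8
```

>>> carry_out --motion "0 0 0 0 0 0 0.4; 0 0 0 0 0 0 0.55; 0 0 0 0 0 0 0.6; 0 0 -0.08 0 0 0 0.6; 0 0 -0.2 0 0 0 0.6; 0 0 -0.25 0 0 0 0.6; 0 0 -0.25 0 0 0 0.6; 0 0 -0.15 0 0 0 0.6; -0.15 0.025 0 0 0 0 0.6; -0.185 0.025 0 0 0 0 0.6; -0.15 0 0 0 0 0 0.6; 0 0 0 0 0 -0.051 0.6"

```text
time: 21.58
tool_pos: [0.3909, 0.2905, 0.263]
ee_rot: [-3.14, -0.004, 0.111]
wrist_force: [0.0, -0.1, 0.1]
width: 0.0564
finger_force: 0.0
```

>>> carry_out --motion "0 0 0.15 0 0 0 0.6; 0 0 0.2 0 0 0 0.6; 0 0 0.2 0 0 0 0.6; 0 0 0.2 0 0 0 0.6; 0 0 0 0 0 0 0.6; 0 0 0 0 0 0 0.6"

```text
time: 22.32
tool_pos: [0.3935, 0.291, 0.1129]
ee_rot: [-3.14, -0.003, 0.107]
wrist_force: [1.0, -0.2, 0.7]
width: 0.0563
finger_force: 0.0
```

```bash
python3 - <<'E'
from h import *
import cv2
S=imaging.snapshot("scene")["pixels"][150:310,210:370,::-1];T=imaging.snapshot("top")["pixels"][145:265,180:300,::-1]
cv2.imwrite("pics/g6.png",np.hstack([cv2.resize(S,(400,400)),cv2.convertScaleAbs(cv2.resize(T,(400,400)),alpha=1.4)]))
E
```

```text
(no output)
```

View pics/g6.png

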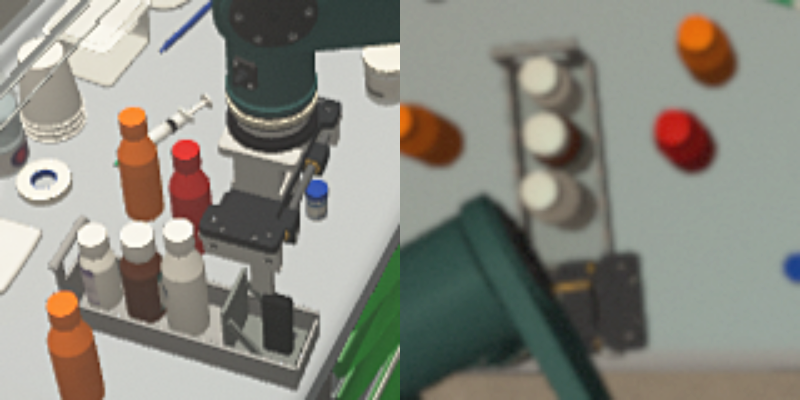

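```bash
python3 - <<'E'
from h import *
S=imaging.snapshot("scene");R,t=np.array(S["R"]),np.array(S["t"])
def pj(x,y,z):
    p=R@np.array([x,y,z])+t;return ((S["fx"]*p[0]/p[2]+S["cx"]-210)*2.5).round(),((S["fy"]*p[1]/p[2]+S["cy"]-150)*2.5).round()
o=readout.get_obs();print(o["tool_pos"])
x,y,z=o["tool_pos"];print("tcp",pj(x,y,z),"+yf",pj(x-.0035,y+.033,z),"-yf",pj(x+.0035,y-.033,z),"lugtop",pj(.3918,.29,.0955))
for q in(0,.004,.008):print(q,pj(.4885+(-.098+q)*.9943,.3+(-.098+q)*.1068,.0955))
E
```

```text
[0.39378159 0.29114645 0.1130946 ]
tcp (np.float64(277.0), np.float64(282.0)) +yf (np.float64(265.0), np.float64(309.0)) -yf (np.float64(288.0), np.float64(256.0)) lugtop (np.float64(280.0), np.float64(293.0))
0 (np.float64(280.0), np.float64(293.0))
0.004 (np.float64(276.0), np.float64(292.0))
0.008 (np.float64(273.0), np.float64(291.0))
```

```bash
python3 - <<'E'
from h import *
import cv2
S=imaging.snapshot("scene")["pixels"][225:305,275:355,::-1]
cv2.imwrite("pics/g7.png",cv2.resize(S,(480,480),interpolation=cv2.INTER_CUBIC))
E
```

```text
(no output)
```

View pics/g7.png

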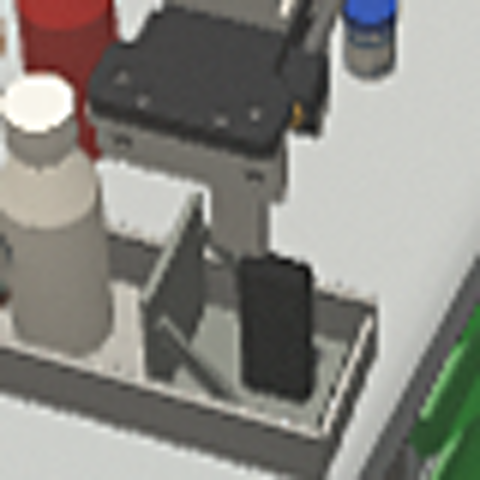

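The finger sits just above and in front of the lug at crop (278,330), and all three bottles are upright. I'll descend and pinch.

>>> carry_out --motion "0 0 0.1 0 0 0 0.6; 0 0 0.1 0 0 0 0.6; 0 0 0.04 0 0 0 0.6; 0 0 0 0 0 0 0.6; 0 0 0 0 0 0 0; 0 0 0 0 0 0 0; 0 0 0 0 0 0 0; 0 0 0 0 0 0 0; 0 0 0 0 0 0 0"

```text
time: 23.65
tool_pos: [0.392, 0.2942, 0.0626]
ee_rot: [-3.133, -0.001, 0.107]
wrist_force: [-0.9, 8.9, -1.9]
width: 0.0135
finger_force: 30.0
```

>>> carry_out --motion "0 -0.015 0 0 0 0 0; 0 0 0 0 0 0 0; 0.03 0 0 0 0 0 0; 0.03 0 0 0 0 0 0; 0.03 0 0 0 0 0 0; 0.03 0 0 0 0 0 0; 0.03 0 0 0 0 0 0; 0 0 0 0 0 0 0"

```text
time: 24.65
tool_pos: [0.4227, 0.2974, 0.0626]
ee_rot: [-3.14, -0.001, 0.106]
wrist_force: [-0.2, 4.6, 0.6]
width: 0.0134
finger_force: 30.0
```

>>> carry_out --motion "0.02 -0.005 0 0 0 0 0; 0.02 0 0 0 0 0 0; 0.02 0 0 0 0 0 0; 0 0 0 0 0 0 0; 0 0 0 0 0 0 0"

```text
time: 25.28
tool_pos: [0.4343, 0.2986, 0.0625]
ee_rot: [3.141, -0.001, 0.107]
wrist_force: [-1.6, 1.4, 2.6]
width: 0.0135
finger_force: 30.0
```

>>> carry_out --motion "0.01 0 0 0 0 0 0; 0 0 0 0 0 0 0; 0 0 0 0 0 0 0"

```text
time: 25.65
tool_pos: [0.4352, 0.2987, 0.0625]
ee_rot: [3.141, 0.001, 0.107]
wrist_force: [-3.9, 1.9, 5.2]
width: 0.0132
finger_force: 30.0
```

>>> carry_out --motion "0.01 0 0 0 0 0 0; 0 0 0 0 0 0 0; 0 0 0 0 0 0 0"

```text
time: 26.02
tool_pos: [0.4369, 0.2989, 0.0625]
ee_rot: [3.141, 0.001, 0.107]
wrist_force: [-4.2, 1.4, 6.2]
width: 0.0136
finger_force: 30.0
```

>>> carry_out --motion "0.01 0 0 0 0 0 0; 0 0 0 0 0 0 0; 0 0 0 0 0 0 0"

```text
time: 26.4
tool_pos: [0.4387, 0.2991, 0.0625]
ee_rot: [3.141, 0.002, 0.107]
wrist_force: [-5.5, 0.7, 4.7]
width: 0.0132
finger_force: 30.0
```

```bash
python3 - <<'E'
from h import *
import cv2
S=imaging.snapshot("scene")["pixels"][220:310,220:350,::-1];T=imaging.snapshot("top")["pixels"][145:265,190:290,::-1]
cv2.imwrite("pics/g8.png",np.hstack([cv2.resize(S,(450,312)),cv2.convertScaleAbs(cv2.resize(T,(260,312)),alpha=1.4)]))
E
```

```text
(no output)
```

View pics/g8.png

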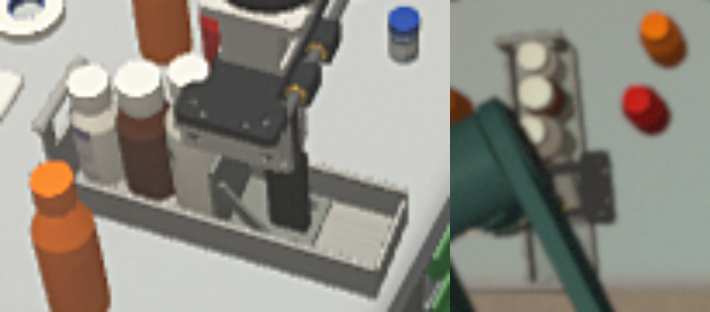

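>>> carry_out --motion "0.01 0 0 0 0 0 0; 0 0 0 0 0 0 0; 0 0 0 0 0 0 0"

```text
time: 26.88
tool_pos: [0.4389, 0.2991, 0.0625]
ee_rot: [3.141, 0.005, 0.107]
wrist_force: [-8.6, -0.5, 8.9]
width: 0.0139
finger_force: 30.0
```

>>> carry_out --motion "-0.012 0 0 0 0 0 0; 0 0 0 0 0 0 0; 0 0 0 0 0 0 0.3; 0 0 0 0 0 0 0.5; 0 0 0 0 0 0 0.5; 0 0 -0.1 0 0 0 0.5; 0 0 -0.2 0 0 0 0.6; 0 0 -0.25 0 0 0 0.75; 0 0 -0.25 0 0 0 0.8; 0 0 -0.1 0 0 0.051 0.8; 0 0.1 0 0 0 0 0.8; 0 0.2 0 0 0 0 0.8"

```text
time: 28.38
tool_pos: [0.4387, 0.2381, 0.2403]
ee_rot: [3.14, 0.002, 0.004]
wrist_force: [1.3, -0.4, 0.2]
width: 0.0752
finger_force: 0.0
```

>>> carry_out --motion "0.0975 0.2 0 0 0 0 0.8; 0.0975 0.2 0 0 0 0 0.8; 0.0975 0.2 0 0 0 0 0.8; 0.0975 0.2 0 0 0 0 0.8; 0.0975 0.2 0 0 0 0 0.8; 0.0975 0.2 0 0 0 0 0.8; 0 0 0 0 0 -0.08 0.85; 0 0 0.2 0 0 0 0.85; 0 0 0.25 0 0 0 0.85; 0 0 0.25 0 0 0 0.85; 0 0 0 0 0 0 0.85; 0 0 0 0 0 0 0.85"

```text
time: 29.88
tool_pos: [0.5565, -0.0014, 0.1034]
ee_rot: [3.141, -0.001, 0.168]
wrist_force: [0.0, -0.2, -0.1]
width: 0.0796
finger_force: 0.0
```

```bash
python3 - <<'E'
from h import *
import cv2
S=imaging.snapshot("scene")["pixels"][150:230,270:370,::-1];T=imaging.snapshot("top")["pixels"][140:240,200:400,::-1]
cv2.imwrite("pics/g9.png",np.hstack([cv2.resize(S,(400,320)),cv2.convertScaleAbs(cv2.resize(T[:,15:],(400,320)),alpha=1.4)]))
E
```

```text
(no output)
```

View pics/g9.png

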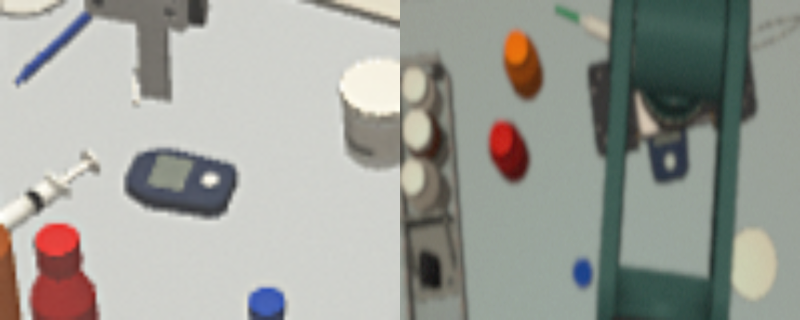

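>>> carry_out --motion "0 0 0.15 0 0 0 0.85; 0 0 0.2 0 0 0 0.85; 0 0 0.1 0 0 0 0.85; 0 0 0.035 0 0 0 0.85; 0 0 0 0 0 0 0.85; 0 0 0 0 0 0 0.85"

```text
time: 30.72
tool_pos: [0.5577, -0.0009, 0.0074]
ee_rot: [3.14, -0.003, 0.168]
wrist_force: [0.0, -0.4, -0.1]
width: 0.0797
finger_force: 0.0
```

>>> carry_out --motion "0 0 0 0 0 0 0; 0 0 0 0 0 0 0; 0 0 0 0 0 0 0; 0 0 0 0 0 0 0"

```text
time: 31.22
tool_pos: [0.5562, -0.0007, 0.0054]
ee_rot: [3.141, -0.0, 0.168]
wrist_force: [0.2, 0.5, 0.9]
width: 0.0429
finger_force: 0.0
```

>>> carry_out --motion "0 0 0 0 0 0 0; 0 0 0 0 0 0 0"

```text
time: 31.48
tool_pos: [0.5561, -0.0007, 0.0053]
ee_rot: [3.142, 0.0, 0.168]
wrist_force: [-0.3, -0.9, 0.2]
width: 0.0231
finger_force: 0.0
```

```bash
python3 - <<'E'
from h import *
import cv2
print(readout.get_obs()["width"])
S=imaging.snapshot("scene")["pixels"][155:225,270:370,::-1]
cv2.imwrite("pics/g10.png",cv2.resize(S,(800,560),interpolation=cv2.INTER_CUBIC))
E
```

```text
0.02308923955060171
```

View pics/g10.png

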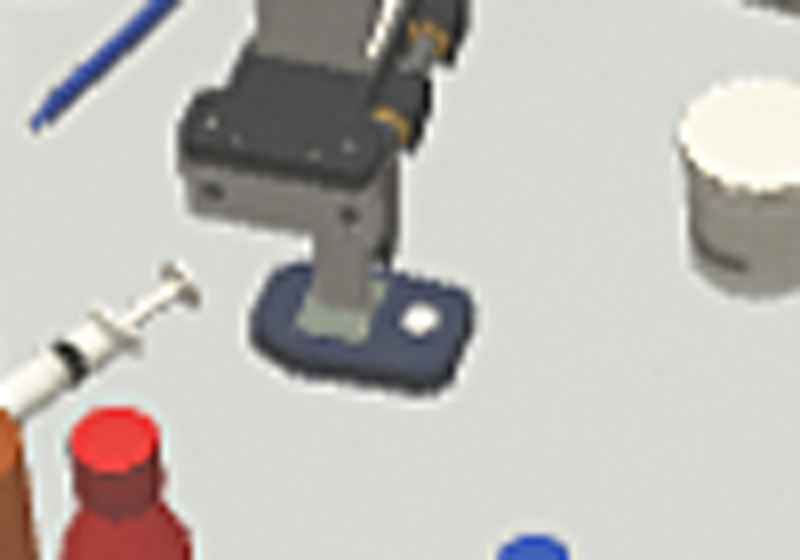

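The last picture shows the fingertips sitting above the meter's screen at about (342,308). The true tips are roughly 15 mm higher than the TCP suggests. I'll open the gripper and descend carefully.

>>> carry_out --motion "0 0 -0.03 0 0 0 0.85; 0 0 0 0 0 0 0.85; 0 0 0 0 0 0 0.85; 0 0 0 0 0 0 0.85; 0 0 0 0 0 0 0.85; 0 0 0.03 0 0 0 0.85; 0 0 0.03 0 0 0 0.85; 0 0 0.02 0 0 0 0.85; 0 0 0 0 0 0 0.85; 0 0 0 0 0 0 0.85"

```text
time: 32.78
tool_pos: [0.5563, -0.0007, -0.0046]
ee_rot: [3.141, -0.0, 0.167]
wrist_force: [0.2, -0.0, 0.8]
width: 0.0802
finger_force: 0.0
```

>>> carry_out --motion "0 0 0.01 0 0 0 0.85; 0 0 0 0 0 0 0.85; 0 0 0.01 0 0 0 0.85; 0 0 0 0 0 0 0.85; 0 0 0 0 0 0 0.85"

```text
time: 33.4
tool_pos: [0.5562, -0.0007, -0.0087]
ee_rot: [3.142, 0.0, 0.167]
wrist_force: [0.0, 0.3, 0.1]
width: 0.0797
finger_force: 0.0
```

>>> carry_out --motion "0 0 0.01 0 0 0 0.85; 0 0 0 0 0 0 0.85; 0 0 0 0 0 0 0.85"

```text
time: 33.78
tool_pos: [0.5561, -0.0007, -0.0107]
ee_rot: [3.142, 0.0, 0.167]
wrist_force: [-0.6, 1.2, 0.4]
width: 0.0799
finger_force: 0.0
```

>>> carry_out --motion "0 0 0.01 0 0 0 0.85; 0 0 0 0 0 0 0.85; 0 0 0 0 0 0 0.85"

```text
time: 34.15
tool_pos: [0.5562, -0.0007, -0.0127]
ee_rot: [3.142, 0.0, 0.167]
wrist_force: [-0.4, -0.2, 0.1]
width: 0.0799
finger_force: 0.0
```

>>> carry_out --motion "0 0 0.008 0 0 0 0.85; 0 0 0 0 0 0 0.85; 0 0 0 0 0 0 0.85"

```text
time: 34.52
tool_pos: [0.5561, -0.0007, -0.0143]
ee_rot: [3.142, 0.0, 0.167]
wrist_force: [-0.5, 0.1, -0.5]
width: 0.0798
finger_force: 0.0
```

Now try the grasp here.

>>> carry_out --motion "0 0 0 0 0 0 0; 0 0 0 0 0 0 0; 0 0 0 0 0 0 0; 0 0 0 0 0 0 0; 0 0 0 0 0 0 0"

```text
time: 35.15
tool_pos: [0.5562, -0.0007, -0.0143]
ee_rot: [3.141, -0.0, 0.167]
wrist_force: [-0.3, 0.5, 0.5]
width: 0.0496
finger_force: 29.3
```

>>> carry_out --motion "0 0 -0.05 0 0 0 0; 0 0 -0.15 0 0 0 0; 0 0 -0.25 0 0 0 0; 0 0 -0.2 0 0 0 0; 0 0 0 0 0 0.08 0; -0.04 0.15 0 0 0 0 0; -0.045 0.24 0 0 0 0 0; -0.045 0.25 0 0 0 0 0; -0.045 0.25 0 0 0 0 0; -0.045 0.25 0 0 0 0 0; -0.045 0.25 0 0 0 0 0; -0.04 0.205 0 0 0 0 0"

```text
time: 36.65
tool_pos: [0.4946, -0.3216, 0.1165]
ee_rot: [3.141, -0.001, -0.001]
wrist_force: [0.3, -0.2, -0.4]
width: 0.0491
finger_force: 29.2
```

>>> carry_out --motion "0 0 0.1 0 0 0 0; 0 0 0.2 0 0 0 0; 0 0 0.15 0 0 0 0; 0 0 0.08 0 0 0 0; 0 0 0 0 0 0 0; 0 0 0 0 0 0 0"

```text
time: 37.4
tool_pos: [0.4962, -0.3204, 0.0116]
ee_rot: [3.14, -0.002, 0.0]
wrist_force: [0.4, 0.2, -0.1]
width: 0.0492
finger_force: 29.2
```

>>> carry_out --motion "0 0 0.05 0 0 0 0; 0 0 0.03 0 0 0 0; 0 0 0.012 0 0 0 0; 0 0 0 0 0 0 0; 0 0 0 0 0 0 0"

```text
time: 38.02
tool_pos: [0.4953, -0.3198, -0.0084]
ee_rot: [3.141, -0.0, -0.0]
wrist_force: [-0.5, 0.1, 0.8]
width: 0.0493
finger_force: 29.2
```

>>> carry_out --motion "0 0 0 0 0 0 0.65; 0 0 0 0 0 0 0.7; 0 0 0 0 0 0 0.7; 0 0 -0.1 0 0 0 0.7; 0 0 -0.25 0 0 0 0.6; 0 0 -0.25 0 0 0 0.6; 0 0 -0.2 0 0 0 0.6; 0 -0.2 0 0 0 0 0.6; 0 -0.25 0 0 0 0 0.6; 0 -0.25 0 0 0 0 0.6; 0 -0.25 0 0 0 0 0.6; 0 -0.25 0 0 0 0 0.6"

```text
time: 39.52
tool_pos: [0.495, -0.0781, 0.1516]
ee_rot: [3.141, -0.001, -0.0]
wrist_force: [0.7, -1.2, 0.5]
width: 0.0564
finger_force: 0.0
```

>>> carry_out --motion "-0.075 -0.235 0 0 0 0 0.6; -0.075 -0.235 0 0 0 0 0.6; -0.075 -0.235 0 0 0 0 0.6; -0.07 -0.235 0 0 0 0 0.6; 0 0 0.2 0 0 0 0.6; 0 0 0.2 0 0 0 0.6; 0 0 0 0 0 0 0.6; 0 0 0 0 0 0 0.6"

```text
time: 40.52
tool_pos: [0.4372, 0.1083, 0.0729]
ee_rot: [-3.141, -0.002, -0.0]
wrist_force: [0.1, -0.1, 0.5]
width: 0.0564
finger_force: 0.0
```

>>> carry_out --motion "0 0 0.15 0 0 0 0.6; 0 0 0.15 0 0 0 0.6; 0 0 0.06 0 0 0 0.6; 0 0 0.025 0 0 0 0.6; 0 0 0 0 0 0 0.6; 0 0 0 0 0 0 0.6; 0 0 0 0 0 0 0; 0 0 0 0 0 0 0; 0 0 0 0 0 0 0; 0 0 0 0 0 0 0; 0 0 0 0 0 0 0"

```text
time: 41.9
tool_pos: [0.4362, 0.1083, -0.0056]
ee_rot: [3.141, -0.0, -0.0]
wrist_force: [-0.3, 0.6, 0.6]
width: 0.0247
finger_force: 30.0
```

>>> carry_out --motion "0 0 -0.08 0 0 0 0; 0 0 -0.2 0 0 0 0; 0 0 -0.25 0 0 0 0; 0 0 -0.2 0 0 0 0; 0 0.15 0 0 0 0 0; 0 0.25 0 0 0 0 0; -0.02 0.25 0 0 0 0 0; -0.02 0.25 0 0 0 0 0; -0.02 0.25 0 0 0 0 0; -0.02 0.25 0 0 0 0 0; -0.025 0.25 0 0 0 0 0; 0 0.25 0 0 0 0 0"

```text
time: 43.4
tool_pos: [0.4149, -0.2735, 0.1419]
ee_rot: [3.14, -0.002, -0.001]
wrist_force: [0.8, -0.3, 0.4]
width: 0.0248
finger_force: 30.0
```

>>> carry_out --motion "0 0.15 0 0 0 0 0; 0 0.09 0 0 0 0 0; 0 0 0.15 0 0 0 0; 0 0 0.2 0 0 0 0; 0 0 0.2 0 0 0 0; 0 0 0.06 0 0 0 0; 0 0 0 0 0 0 0; 0 0 0 0 0 0 0"

```text
time: 44.4
tool_pos: [0.4165, -0.3207, 0.0207]
ee_rot: [3.139, -0.003, 0.0]
wrist_force: [0.5, -0.7, 0.1]
width: 0.0247
finger_force: 30.0
```

Down to 0.0012 m.

>>> carry_out --motion "0 0 0.06 0 0 0 0; 0 0 0.025 0 0 0 0; 0 0 0 0 0 0 0; 0 0 0 0 0 0 0"

```text
time: 44.9
tool_pos: [0.4152, -0.3198, 0.0014]
ee_rot: [3.141, -0.0, -0.0]
wrist_force: [0.4, 0.3, 0.0]
width: 0.0245
finger_force: 30.0
```

>>> carry_out --motion "0 0 0 0 0 0 0.35; 0 0 0 0 0 0 0.45; 0 0 0 0 0 0 0.5; 0 0 -0.05 0 0 0 0.5; 0 0 -0.2 0 0 0 0.5; 0 0 -0.25 0 0 0 0.5; 0 0 -0.25 0 0 0 0.5; -0.1 0.2 0 0 0 0 0.5; -0.15 0.2 0 0 0 0 0.5; -0.15 0.2 0 0 0 0 0.5; -0.15 0.2 0 0 0 0 0.5; 0 0.2 0 0 0 0 0.5"

```text
time: 46.4
tool_pos: [0.3031, -0.5214, 0.1528]
ee_rot: [3.14, -0.0, -0.003]
wrist_force: [1.1, -0.6, 0.2]
width: 0.0468
finger_force: 0.0
```

```bash
python3 - <<'E'
from h import *
import cv2
o=readout.get_obs();print(o["tool_pos"],o["wrist_force"])
S=imaging.snapshot("scene")["pixels"][100:310,220:440,::-1];T=imaging.snapshot("top")["pixels"][:,:,::-1]
a=cv2.resize(S,(480,458),interpolation=cv2.INTER_CUBIC);r=lambda t,w,h:cv2.convertScaleAbs(cv2.resize(t,(w,h),interpolation=cv2.INTER_CUBIC),alpha=1.4)
cv2.imwrite("pics/f.png",np.hstack([a,np.vstack([r(T[145:265,200:280],160,240),np.zeros((218,160,3),np.uint8)]),r(T[150:264,415:490],160,458)[:458]]))
# crops top: left scale 2 at (200,145); right x scale 160/75, y 458/114
E
```

```text
[ 0.30313968 -0.52140522  0.15284316] [ 1.0823698  -0.59438257  0.21022211]
```

View pics/f.png

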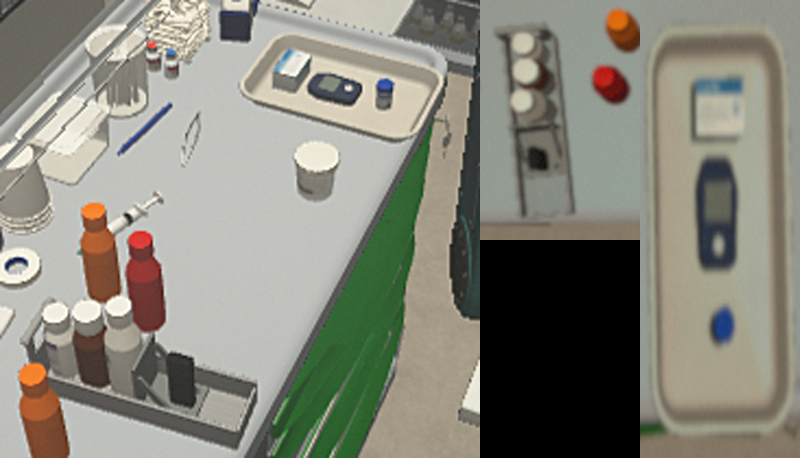

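The picture shows the three bottles upright and tight between the stop and the end wall, with caps at (56,313), (88,317) and (119,312). In the tray the meter lies flat, face up at (717,213), and the strip tube stands at (723,325). The cup hasn't moved. I'm handing in.

```bash
python3 -c "
from bench import robot
print(robot.close_job())"
```

```text
the job is handed in; nothing more can be done
None
```

I made up both kits and handed the job in at about 46 s; the final picture showed everything in place and the specimen cup unmoved, but no verdict came back.

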